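# Set the bead slide to the gauge

## Task

Set the slot of the bead-sizing slide to the middle-thick of the three setting gauges: stand that gauge upright in the open slot, at the end beside the eccentric bolt. Then swing the bolt's lever to close the sliding rail onto the gauge until about 1 mm of play is left, so that it is guided but slides freely. Finally slide the gauge along the slot until it is up against the wooden stop and leave it standing there, the slot still so set; leave the other two gauges alone.

Things in the scene. Friction and masses are not known exactly. Their poses are not given: they have to be found in the camera images.
- gauge_mid_center (a point): setting gauge: plain aluminium block standing upright, 80 mm tall, 18 mm thick (its x) and 70 mm long (its y) up to 45 mm height, above that a grip of the same thickness but 40 mm long. The point is its centre, 40 mm above its foot; this is the middle-thick gauge, the one to use (about 200 g). It may bind in the slot if dragged by the top of its grip while pressed down; held low, with its weight just taken, it slides freely.
- gauge_thin_center (a point): setting gauge: plain aluminium block standing upright, 80 mm tall, 10 mm thick (its x) and 70 mm long (its y) up to 45 mm height, above that a grip of the same thickness but 40 mm long. The point is its centre, 40 mm above its foot; not to be used.
- gauge_thick_center (a point): setting gauge: plain aluminium block standing upright, 80 mm tall, 28 mm thick (its x) and 70 mm long (its y) up to 45 mm height, above that a grip of the same thickness but 40 mm long. The point is its centre, 40 mm above its foot; not to be used.
- slot_start (a point): point on the board of the slide (wooden board 190 x 210 mm, 14 mm thick, on the table), at the floor of the slot where the gauge is to stand first (within 20 mm along the slot). Axes of the board: y runs along the slot, away from the stop; x runs across it, from the sliding rail to the fixed fence; z up. Across the slot this point is only roughly central: the middle lies between rail_face and fence_face.
- stop_face (a point): foot of the face of the dark wooden stop block (40 x 16 mm, 30 mm high) that closes the slot at its -y end, 129 mm from slot_start; same axes. A gauge against it has its centre 35 mm from this point along +y.
- rail_face (a point): point on the top edge of the inner face of the sliding aluminium rail (14 mm thick, 186 mm long, 30 mm high above the board), beside slot_start. x points across the slot to the fence. The gap is the x distance from here to fence_face; the rail moves along x, driven both ways by the eccentric, 9 mm x (1 - cos(cam)) from its open end.
- fence_face (a point): point on the top edge of the inner face of the fixed aluminium fence (16 mm thick, 186 mm long, 30 mm high above the board), beside slot_start. Same axes. The fence is screwed down in a different place each time, so the lever angle for a given gap differs; the slot starts 5 to 12 mm wider than the middle gauge.
- cam (a joint): eccentric bolt (steel disc 40 mm across, 9 mm off its axis) with its lever, on the outer side of the sliding rail: angle in rad, 0 = slot widest, lever along the board's +y; grows anticlockwise seen from above, swinging the lever to the board's -x and then -y, and closes the slot; limit 2.3. It stays where it is left (friction 0.15 N m, about 3 N at the knob).
- cam_axis (a point): point on the axis of the eccentric bolt, at the height of the lever arm's top (54 mm above the table); turns with the lever (its y points along the lever).
- lever_knob (a point): the upright black round knob at the lever's end, 20 mm across, 42 mm tall, 55 mm from the bolt's axis; this point is on its centre line at 76 mm above the table, 20 mm below its top.

How it is judged:
By the outcome, as a careful person would: the job done as asked, in the order asked, and still so for the second after the job is handed in, with the robot touching nothing.
It also fails if it takes over 56 s, if anything falls off the work surface, if the arm or the gripper's body presses on something with over 40 N, if the wrist force passes 120 N, or if a joint passes its speed limit or range.

## Robot

A 6-joint arm with a two-finger parallel gripper is mounted at the origin on the work surface. World frame = base frame: x ahead of the robot, y to its left, z up, the work surface at z = 0. Lengths are in mm, angles in degrees, forces in N, time in s.
With the tool pointing down it reaches from about 300 to 850 mm from the base axis. Payload 4.2 kg.
Tool frame: the origin (TCP) lies midway between the tips of the shut fingers; the grasp point (between the pads) lies 19 mm behind it; z points along the fingers, x is the direction in which the jaws open and shut, and the axes are right-handed (so a half turn about z gives the same grasp; the last joint's range is limited). The gripper opens to 91 mm and grips with 3 to 60 N. Pads are 32 mm wide; open, the fingers measure 118 mm over their backs; the gripper's body (76 mm by 178 mm) begins 60 mm behind the grasp point.
Start: joints at [-77.521, 18.312, 89.639, -0, 72.044, -1.146], TCP at [135.452, -558.834, 213.976] pointing down, gripper open.
Joint ranges: [-177.97, 177.97], [-48.28, 115.42], [12.27, 149.76], [-77.06, 257.06], [2.81, 150.46], [-146.56, 146.56]. Speed limits (degrees/s): [147.25, 147.25, 180, 180, 180, 180].

## Interface

Orientations are given as [roll, pitch, yaw] about the fixed x, y, z axes, in that order (R = Rz(yaw) Ry(pitch) Rx(roll)).
In Python, from workcell import monitor, vision, job, models gives the robot as it stands.
- The arm moves only by the shell command python3 -m creep 'ROWS' [FORCE]. ROWS is text: rows parted by semicolons, each of 7 numbers parted by spaces: the shift along the world's x, y, z in cm, then the turn, a rotation vector about the world's x, y, z in rad, then the gripper's target within -1 to 1 (shut at 1, half-way at 0, fully open at -1). In form: tx ty tz ax ay az hand; .... A call has 1 to 12 rows; each row shifts and turns the pose as measured when the row begins; what a row does not reach is not made up. A row lasts 1/12 s, in which the tool goes at most 41.7 mm and 7.16 degrees, less where a joint would pass 70% of its speed; a pose out of reach is approached as far as the arm can. A call is refused whole if a number of a shift passes 4.17 or a number of a turn 0.125, either way. A call with a gripper value outside its range is refused whole. The fingers move at their own pace and stop on an object; FORCE is the grip in N (left out, the last holds). Time passes only in rows, so rows that do not move let the fingers close. It gives the time, the measured TCP pose, the force and the opening at its end, in the units of the state.
- monitor.state(): the state, without advancing time (a new reading comes with each control period).
- vision.grab_frame(name): name is "side" or "top" or "wrist"; returns a dict with "img" (384x512x3 uint8, red, green, blue), "mtx" (3x3 intrinsics, pixels), "dist_coeffs" ([k1, k2, p1, p2, k3] as OpenCV has them; the pictures are not rectified), "view" (4x4, takes a point from world to camera coordinates). Camera axes: x right, y down, z forward; pixel columns grow to the right and rows downward; lengths in mm; the calibration is good to about 2 mm. A picture is of the moment at which its call begins. There is no depth.
- job.job_done(): hands the job in, once; it reports no verdict.
Trained networks look in the newest picture that a camera, given by its name, has taken for a name from the list of things; names that differ only in an ending like _2 or _b are one class to them, and where a whole thing is asked for, a point or a joint stands for the part that bears it (a point fixed in the world has none). Each returns a list of dicts, best first, with "confidence" (0 to 1); they miss things now and then, are a little off and sometimes report something else, mostly with a low value. They report only what shows in the picture. A call takes as long as a camera call.
- models.search_frame(camera, query): "rect" ([left, top, right, bottom] in pixels, round what is visible of it).
- models.mark_of(camera, query): "at" ([column, row] in pixels: a listed point, or the origin of a listed thing).
The state is a dict: "time_s": time; "qpos": joint angles; "qvel": joint speeds; "effort": joint torques, N m; "ee_pos": TCP position; "ee_rot": TCP orientation; "force": force on the tool from outside, world axes, zero at the start; "torque": the same for the moment, N m; "gripper_width": finger opening in mm.
Only numpy, scipy, OpenCV 4.12 (cv2) and the standard library are available. Lean on these libraries where they do the work, as an engineer would, in place of code of your own. Each camera call takes 0.05 s, during which the arm holds its last target.

## Working session

There is one attempt and no reset: what is moved stays moved. The work goes in short steps, Python scripts to look and compute and a shell command to move; the robot and the scene stay as the last step left them, time stands still between calls to the robot, and variables do not carry over. Pictures are saved under pics/ and viewed, and the job is handed in when it is done.

```bash
mkdir -p pics; ls; python3 - <<'E'
from workcell import monitor, vision, job, models
import cv2
print(monitor.state())
for c in ["side","top","wrist"]:
    f=vision.grab_frame(c); cv2.imwrite(f"pics/{c}0.png",f["img"][:,:,::-1])
    print(c,f["mtx"].tolist(),f["dist_coeffs"],f["view"].round(3).tolist() if hasattr(f["view"],'round') else f["view"])
    for n in ["gauge_mid_center","gauge_thin_center","gauge_thick_center","slot_start","stop_face","rail_face","fence_face","cam_axis","lever_knob"]:
        print(n,[(round(float(d["confidence"]),2),[round(float(v),1) for v in d["at"]]) for d in models.mark_of(c,n)][:3])
E
```

```text
pics
{'time_s': 0.0, 'qpos': array([-7.75210738e+01,  1.83509896e+01,  8.97056739e+01,  3.21698042e-04,
        7.20429856e+01, -1.14631942e+00]), 'qvel': array([-0.02450578, -0.03012404,  0.02234304, -0.02467473, -0.00943881,
        0.0489018 ]), 'effort': array([-2.80694461e-03, -4.12461448e+01, -2.31971794e+01,  7.25554302e-02,
        4.57105518e-02, -1.40552047e-04]), 'ee_pos': array([ 135.34431961, -558.33397832,  213.13176553]), 'ee_rot': array([-1.79997701e+02,  9.96230418e-02, -7.63748518e+01]), 'force': array([-0.73745078, -0.69342907,  0.16748806]), 'torque': array([ 0.02962274, -0.07554091, -0.02086983]), 'gripper_width': 90.97350310049138}
side [[376.3285766140543, 0.0, 255.49549318895586], [0.0, 376.3285766140543, 189.81234880282784], [0.0, 0.0, 1.0]] [0.01021693 0.         0.         0.         0.        ] [[-0.974, -0.225, 0.01, 542.69], [-0.119, 0.478, -0.87, 150.316], [0.191, -0.849, -0.493, 934.821], [0.0, 0.0, 0.0, 1.0]]
gauge_mid_center [(0.68, [253.0, 303.2])]
gauge_thin_center [(0.7, [188.7, 285.6])]
gauge_thick_center [(0.61, [297.8, 166.9]), (0.31, [249.5, 2
[... 678 characters left out ...]
2, [183.6, 182.1])]
slot_start [(0.87, [214.3, 166.3])]
stop_face [(0.79, [251.5, 180.2])]
rail_face [(0.87, [209.1, 169.7]), (0.31, [181.2, 177.1])]
fence_face [(0.67, [212.7, 165.8])]
cam_axis [(0.69, [205.5, 185.1])]
lever_knob [(0.81, [182.5, 180.3])]
wrist [[264.2848981370383, 0.0, 257.3592428649102], [0.0, 264.2848981370383, 190.86623523448642], [0.0, 0.0, 1.0]] [-0.04935303  0.          0.          0.          0.        ] [[0.235, -0.972, 0.001, -576.821], [-0.94, -0.227, 0.255, -26.996], [-0.248, -0.061, -0.967, 389.033], [0.0, 0.0, 0.0, 1.0]]
gauge_mid_center []
gauge_thin_center []
gauge_thick_center []
slot_start []
stop_face []
rail_face []
fence_face []
cam_axis []
lever_knob []
```

```bash
python3 - <<'E'
import cv2
a=cv2.imread("pics/top0.png");cv2.imwrite("pics/top0z.png",cv2.resize(a[120:270,90:370],(784,420),interpolation=cv2.INTER_CUBIC))
a=cv2.imread("pics/side0.png");cv2.imwrite("pics/side0z.png",cv2.resize(a[140:340,140:340],(600,600),interpolation=cv2.INTER_CUBIC))
E
```

```text
(no output)
```

View pics/top0z.png

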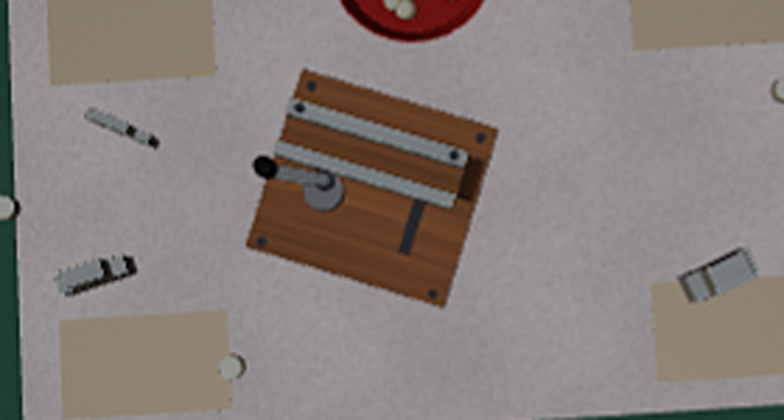

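View pics/side0z.png

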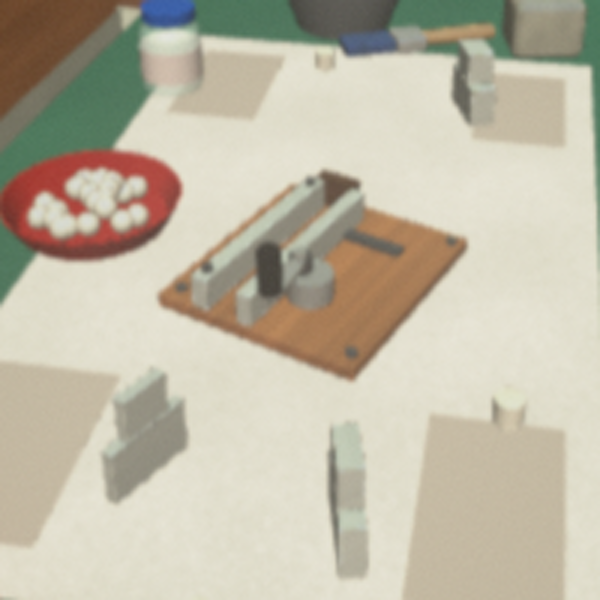

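The top view shows the board in the middle, with the stop at its right end and the lever pointing left. The mid gauge is at the lower left (about 121,222), the thin one at the upper left (134,162) and the thick one at the right (346,218). Next I triangulate these points.

```bash
cat > h.py <<'E'
import numpy as np, cv2
from workcell import monitor, vision, job, models
from scipy.optimize import least_squares
def proj(f,P):
    V=np.asarray(f["view"]);P=np.atleast_2d(np.asarray(P,float))
    p,_=cv2.projectPoints(P.reshape(-1,1,3),cv2.Rodrigues(V[:3,:3])[0],V[:3,3],np.asarray(f["mtx"]),np.asarray(f["dist_coeffs"],float))
    return p.reshape(-1,2)
def ray(f,px):
    V=np.asarray(f["view"]);u=cv2.undistortPoints(np.array([[px]],float),np.asarray(f["mtx"]),np.asarray(f["dist_coeffs"],float)).ravel()
    R=V[:3,:3];return -R.T@V[:3,3], R.T@np.array([u[0],u[1],1])
def atz(f,px,z):
    c,d=ray(f,px);return c+d*(z-c[2])/d[2]
def tri(obs):
    A=np.zeros((3,3));b=np.zeros(3)
    for f,px in obs:
        c,d=ray(f,px);d/=np.linalg.norm(d);M=np.eye(3)-np.outer(d,d);A+=M;b+=M@c
    return np.linalg.solve(A,b)
def st():
    s=monitor.state();print("t",round(s["time_s"],2),"pos",s["ee_pos"].round(1),"rot",s["ee_rot"].round(1),"F",s["force"].round(1),"w",round(s["gripper_width"],1))
E
python3 - <<'E'
from h import *
z={"gauge_mid_center":40,"gauge_thin_center":40,"gauge_thick_center":40,"slot_start":14,"stop_face":14,"rail_face":44,"fence_face":44,"cam_axis":54,"lever_knob":76}
fs={c:vision.grab_frame(c) for c in("side","top")}
for n in z:
    o=[]
    for c in fs:
        m=models.mark_of(c,n)
        if m:o.append((fs[c],m[0]["at"]))
    print(n,tri(o).round(1) if len(o)>1 else None,[atz(f,p,z[n]).round(1)[:2] for f,p in o])
E
```

```text
gauge_mid_center [481.8 330.5  37.2] [array([484.4, 333.5]), array([478.5, 329.2])]
gauge_thin_center [632.  304.9  27.9] [array([623.3, 316.4]), array([633.2, 303. ])]
gauge_thick_center [ 610.1 -280.6 -189.5] [array([627. ,  94.3]), array([ 475.5, -283.8])]
slot_start [620.9  87.4   1.3] [array([616.4, 103.9]), array([618.3,  86.3])]
stop_face [580.6 -22.9  20.3] [array([584.4, -32.5]), array([579.9, -23.3])]
rail_face [598.1  97.9  40.8] [array([589.4, 102.3]), array([604.9,  99.2])]
fence_face [631.2  96.9  45.6] [array([634.4,  94.8]), array([629.2,  96.5])]
cam_axis [573.1 111.2  52.3] [array([576.2, 113.7]), array([569.2, 110.2])]
lever_knob [582.6 165.1  70.6] [array([579.8, 172.2]), array([582.6, 164.5])]
```

```bash
python3 -m creep '2.2 3.6 0 0 0 0.063 -1;2.2 3.6 0 0 0 0.063 -1;2.2 3.6 0 0 0 0.063 -1;2.2 3.6 0 0 0 0.063 -1;2.2 3.6 0 0 0 0.063 -1;2.2 3.6 0 0 0 0.063 -1;2.2 3.6 0 0 0 0.063 -1;2.2 3.6 0 0 0 0.063 -1;2.2 3.6 0 0 0 0.063 -1;2.2 3.6 0 0 0 0.063 -1;2.2 3.6 0 0 0 0.063 -1;2.2 3.6 0 0 0 0.063 -1'
```

```text
time_s: 3.5
ee_pos: [392.1, -132.7, 214.4]
ee_rot: [180.0, -0.6, -31.9]
force: [1.6, -0.3, -0.4]
gripper_width: 91.4
```

```bash
python3 -m creep '0.7 3.7 0 0 0 0.061 -1;0.7 3.7 0 0 0 0.061 -1;0.7 3.7 0 0 0 0.061 -1;0.7 3.7 0 0 0 0.061 -1;0.7 3.7 0 0 0 0.061 -1;0.7 3.7 0 0 0 0.061 -1;0.7 3.7 0 0 0 0.061 -1;0.7 3.7 0 0 0 0.061 -1;0.7 3.7 0 0 0 0.061 -1;0.7 3.7 0 0 0 0.061 -1;0.7 3.7 0 0 0 0.061 -1;0.7 3.7 0 0 0 0.061 -1'; python3 - <<'E'
from h import *
f=vision.grab_frame("wrist");cv2.imwrite("pics/w1.png",f["img"][:,:,::-1]);st()
m=models.mark_of("wrist","gauge_mid_center")
for d in m: print(d, atz(f,d["at"],40))
import pickle;pickle.dump(f,open("w1.pkl","wb"))
E
```

```text
time_s: 4.5
ee_pos: [479.1, 335.8, 217.5]
ee_rot: [-179.9, -1.2, 12.5]
force: [0.6, -0.0, -0.1]
gripper_width: 91.4
t 4.55 pos [480.7 343.  216.9] rot [-179.5   -1.4   12.8] F [2.8 6.8 0.7] w 91.4
{'at': [255.1, 176.4], 'confidence': 0.69} [480.90667033 334.90512373  40.        ]
```

View pics/w1.png

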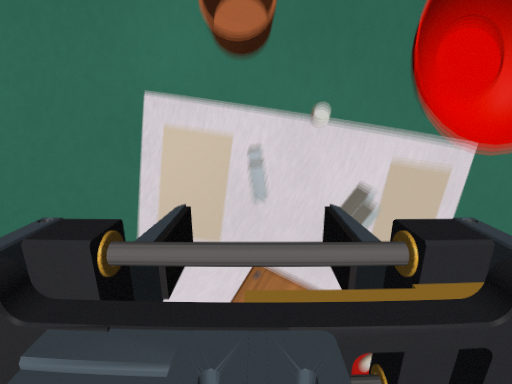

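```bash
python3 -m creep '0 0 -3 0 0 0 -1;0 0 -3 0 0 0 -1;0 0 0 0 0 0 -1;0 0 0 0 0 0 -1'; python3 - <<'E'
from h import *
f=vision.grab_frame("wrist");st()
a=f["img"][:,:,::-1]
cv2.imwrite("pics/w2.png",cv2.resize(a[90:290,170:430],(780,600),interpolation=cv2.INTER_CUBIC))
m=models.mark_of("wrist","gauge_mid_center")
for d in m: print(d, atz(f,d["at"],40))
import pickle;pickle.dump(f,open("w2.pkl","wb"))
E
```

```text
time_s: 4.93
ee_pos: [480.3, 340.1, 156.4]
ee_rot: [-179.8, -1.5, 12.7]
force: [-0.3, -0.0, 0.6]
gripper_width: 91.2
t 4.98 pos [480.  339.8 156.2] rot [-179.8   -1.4   12.7] F [-0.4  0.1 -0.9] w 91.1
```

View pics/w2.png

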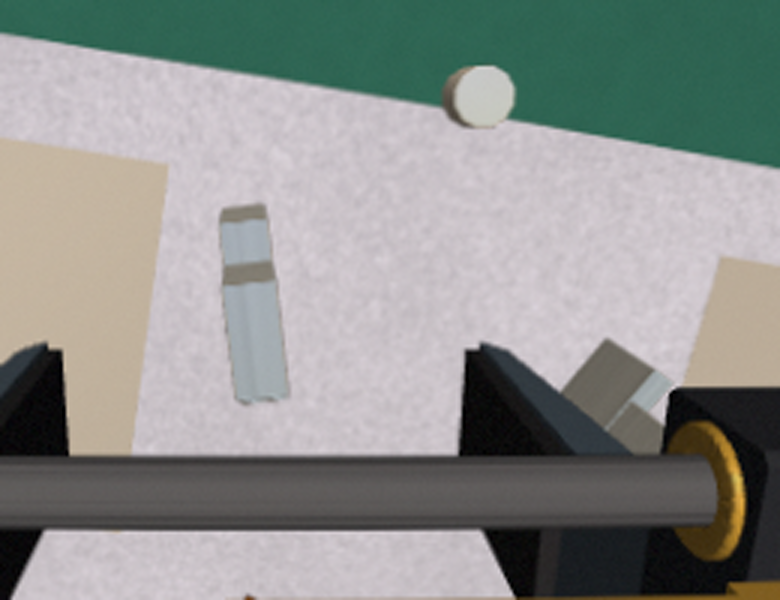

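```bash
python3 - <<'E'
from h import *
import pickle
f=pickle.load(open("w2.pkl","rb"))
obs=[(-9,35,45,220,222),(9,35,45,269,217),(-9,35,0,222,210),(9,35,0,265,204),(-9,20,45,223,267),(9,20,45,272,262),(-9,20,80,226,285),(9,20,80,275,279),(-9,-20,80,238,404),(9,-20,80,290,398)]
o=np.array(obs,float);px=o[:,3:]/3+[170,90]-0.33
def r(p):
    c,s=np.cos(p[2]),np.sin(p[2]);P=np.c_[p[0]+c*o[:,0]-s*o[:,1],p[1]+s*o[:,0]+c*o[:,1],o[:,2]]
    return (proj(f,P)-px).ravel()
s=least_squares(r,[481,331,0.2]);print(s.x,np.degrees(s.x[2]));print(s.fun.reshape(-1,2).round(1))
E
```

```text
[4.82832373e+02 3.32432605e+02 3.34328363e-01] 19.15560417034353
[[-0.4  0.8]
 [-0.   0.5]
 [ 0.  -0.9]
 [ 0.2 -0.5]
 [ 0.4 -0.6]
 [ 0.5 -0.9]
 [-1.4  0.8]
 [ 0.9  0.7]
 [-0.4 -0. ]
 [ 0.3 -0.1]]
```

```bash
python3 -m creep '0.28 -0.74 0 -0.005 0.024 0.113 -1;0 0 0 0 0 0 -1;0 0 -3 0 0 0 -1;0 0 -3 0 0 0 -1;0 0 -2.5 0 0 0 -1;0 0 -2 0 0 0 -1;0 0 0 0 0 0 -1;0 0 0 0 0 0 -1'
```

```text
time_s: 5.7
ee_pos: [491.5, 335.8, 64.6]
ee_rot: [-179.1, -1.8, 18.1]
force: [0.5, -0.8, 0.6]
gripper_width: 91.2
```

```bash
python3 -m creep '-0.87 -0.34 -1.2 -0.025 0.025 0.018 -1;0 0 -1 0 0 0 -1;0 0 0 0 0 0 -1;0 0 0 0 0 0 -1'
```

```text
time_s: 6.03
ee_pos: [484.9, 334.1, 46.3]
ee_rot: [-180.0, -0.4, 19.1]
force: [-0.2, -0.0, 0.1]
gripper_width: 91.3
```

```bash
python3 -m creep '-0.2 -0.17 -0.8 0 0.006 0 -1;0 0 0 0 0 0 0.3;0 0 0 0 0 0 1;0 0 0 0 0 0 1;0 0 0 0 0 0 1;0 0 0 0 0 0 1;0 0 0 0 0 0 1;0 0 0 0 0 0 1;0 0 0 0 0 0 1' 20; python3 -c "
from h import *
st()"
```

```text
time_s: 6.78
ee_pos: [484.0, 333.0, 39.6]
ee_rot: [-179.8, -0.3, 19.1]
force: [0.4, -0.3, 0.8]
gripper_width: 40.7
t 6.78 pos [484.  333.   39.6] rot [-179.8   -0.3   19.1] F [ 0.4 -0.3  0.8] w 40.7
```

```bash
python3 -m creep '0 0 0 0 0 0 1;0 0 0 0 0 0 1;0 0 0 0 0 0 1;0 0 0 0 0 0 1;0 0 0 0 0 0 1;0 0 0 0 0 0 1' 20; python3 -m creep '0 0 1.5 0 0 0 1;0 0 3 0 0 0 1;0 0 3 0 0 0 1;0 0 3 0 0 0 1;0 0 0 0 0 0 1'; python3 - <<'E'
from h import *
f=vision.grab_frame("wrist");st()
a=f["img"][:,:,::-1]
cv2.imwrite("pics/w3.png",cv2.resize(a,(768,576),interpolation=cv2.INTER_CUBIC))
E
```

```text
time_s: 7.28
ee_pos: [483.8, 333.0, 39.7]
ee_rot: [-179.8, -0.2, 19.1]
force: [0.4, -0.0, 0.0]
gripper_width: 18.0
time_s: 7.7
ee_pos: [480.1, 330.5, 143.6]
ee_rot: [-180.0, 0.4, 19.1]
force: [1.1, 1.1, -1.6]
gripper_width: 17.7
t 7.75 pos [478.8 329.6 140.8] rot [179.9   0.7  19.1] F [ 0.4 -0.6 -3.4] w 17.8
```

View pics/w3.png

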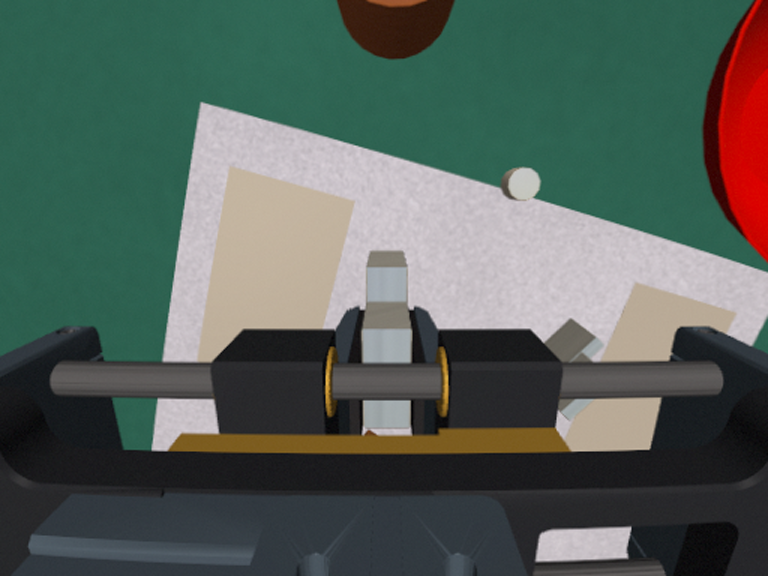

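```bash
python3 -m creep '0.5 -1 3 0 0 0 1;1.2 -3.6 1 0 0 -0.066 1;1.2 -3.8 0 0 0 -0.066 1;1.2 -3.8 0 0 0 -0.066 1;1.2 -3.8 0 0 0 -0.066 1;1.2 -3.8 0 0 0 -0.066 1;1.2 -3.8 0 0 0 -0.066 1;1.2 -3.8 0 0 0 -0.066 1;1.2 -3.0 0 0 0 -0.066 1;1 -2 0 0 0 -0.066 1;0 0 0 0 0 0 1;0 0 0 0 0 0 1'; python3 - <<'E'
from h import *
f=vision.grab_frame("wrist");st()
a=f["img"][:,:,::-1]
cv2.imwrite("pics/w4.png",cv2.resize(a[:290,90:420],(792,696))[:600])
import pickle;pickle.dump(f,open("w4.pkl","wb"))
for n in ["slot_start","stop_face","rail_face","fence_face","cam_axis","lever_knob"]:
    z=dict(slot_start=14,stop_face=14,rail_face=44,fence_face=44,cam_axis=54,lever_knob=76)[n]
    for d in models.mark_of("wrist",n)[:1]: print(n,d,atz(f,d["at"],z).round(1))
E
```

```text
time_s: 8.75
ee_pos: [580.6, -11.5, 159.4]
ee_rot: [179.5, 2.6, -16.4]
force: [0.6, 1.2, -3.2]
gripper_width: 18.0
t 8.8 pos [580.4 -11.4 159.1] rot [179.5   2.6 -16.4] F [ 0.1 -0.  -2.9] w 17.9
slot_start {'at': [267.1, 88.8], 'confidence': 0.89} [616.   87.6  14. ]
stop_face {'at': [263.4, 194.7], 'confidence': 0.61} [577.6 -30.   14. ]
rail_face {'at': [247.4, 80.7], 'confidence': 0.61} [598.5  97.7  44. ]
fence_face {'at': [279.4, 78.9], 'confidence': 0.57} [629.9  90.1  44. ]
cam_axis {'at': [221.6, 80.6], 'confidence': 0.72} [574.7 103.8  54. ]
lever_knob {'at': [213.1, 11.1], 'confidence': 0.9} [588.2 156.1  76. ]
```

View pics/w4.png

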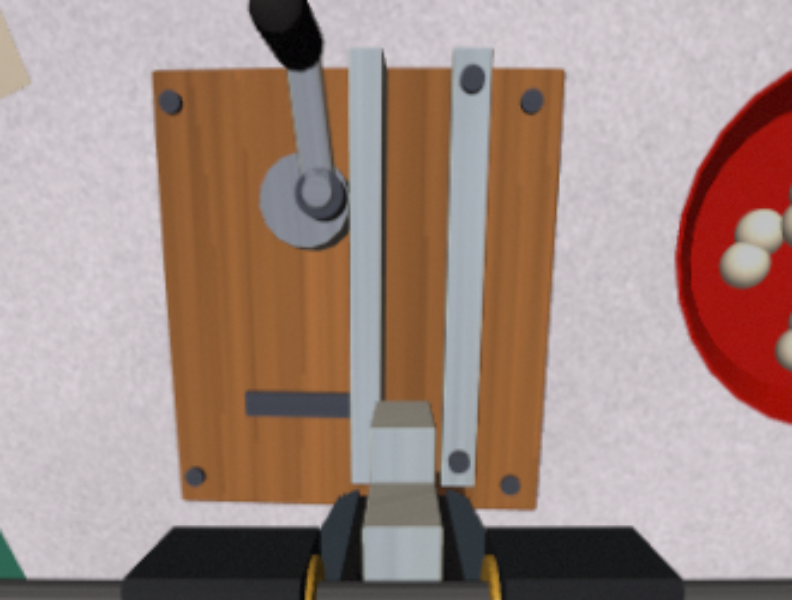

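```bash
python3 - <<'E'
from h import *
import pickle
f=pickle.load(open("w4.pkl","rb"));a=f["img"][:,:,::-1]
cv2.imwrite("pics/w4z.png",cv2.resize(a[10:130,195:315],(600,600),interpolation=cv2.INTER_NEAREST))
g=f["img"].astype(int)
for r in (35,50,65,80,95,110,130,150): print(r,[tuple(int(v) for v in g[r,c]) [0:3:2] for c in range(232,298)])
E
```

```text
35 [(154, 55), (155, 55), (153, 57), (164, 143), (168, 179), (167, 183), (167, 182), (170, 186), (169, 186), (165, 182), (164, 180), (163, 179), (163, 178), (163, 179), (165, 179), (166, 182), (161, 173), (64, 56), (54, 47), (100, 50), (142, 51), (147, 54), (146, 52), (147, 53), (145, 54), (141, 52), (141, 52), (139, 51), (139, 50), (138, 51), (134, 48), (136, 50), (133, 48), (133, 47), (131, 47), (133, 48), (141, 52), (145, 53), (147, 54), (149, 54), (150, 55), (146, 53), (144, 54), (142, 53), (139, 49), (126, 60), (143, 134), (164, 174), (162, 178), (128, 139), (72, 78), (63, 74), (67, 78), (67, 79), (67, 78), (66, 77), (67, 78), (67, 78), (62, 73), (112, 125), (160, 176), (169, 187), (135, 112), (151, 60), (156, 57), (153, 55)]
50 [(155, 55), (155, 55), (154, 58), (163, 135), (166, 178), (164, 181), (166, 183), (169, 185), (167, 183), (164, 180), (164, 178), (164, 179), (163, 178), (163, 178), (164, 180), (165, 181), (160, 166), (53, 47), (56, 47), (110, 50), (144, 52), (145, 53), (145, 54), (147, 54), (145, 54), (142, 51), (141, 52), (140, 51), (138, 50), (138, 51), (135, 50), (1
[... 4239 characters left out ...]
77), (165, 180), (162, 178), (165, 180), (166, 183), (166, 182), (165, 181), (164, 179), (165, 181), (164, 181), (164, 180), (158, 173), (119, 109), (57, 47), (91, 48), (145, 53), (142, 52), (143, 51), (144, 53), (143, 52), (143, 53), (142, 53), (138, 52), (135, 49), (134, 47), (132, 48), (130, 45), (129, 46), (130, 45), (127, 45), (130, 46), (139, 51), (147, 52), (147, 53), (146, 54), (146, 53), (146, 54), (143, 53), (136, 70), (136, 133), (165, 181), (165, 181), (167, 182), (161, 176), (160, 175), (159, 175), (165, 180), (165, 180), (165, 181), (164, 179), (165, 179), (165, 179), (165, 180), (155, 161), (124, 48), (151, 56), (150, 55), (146, 53), (141, 49), (141, 53), (145, 53), (150, 55)]
```

View pics/w4z.png

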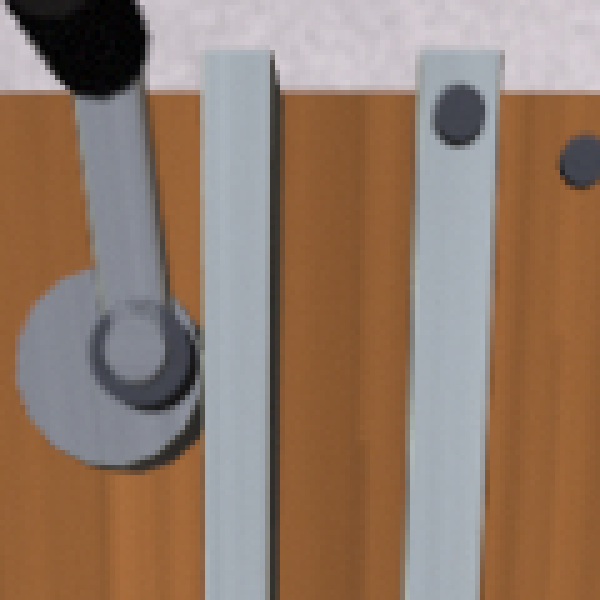

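```bash
cat >> h.py <<'E'
def edges(f,rows,lo=225,hi=305,t=115):
    b=f["img"][:,:,2].astype(float);out=[]
    for r in rows:
        v=b[r,lo:hi];e=[]
        for i in range(len(v)-1):
            if (v[i]-t)*(v[i+1]-t)<0: e.append((lo+i+(t-v[i])/(v[i+1]-v[i]),np.sign(v[i+1]-v[i])))
        out.append((r,e))
    return out
E
python3 - <<'E'
from h import *
import pickle
f=pickle.load(open("w4.pkl","rb"))
L=[[],[],[],[]]
for r,e in edges(f,list(range(44,75,2))+list(range(104,150,2))):
    if len(e)!=4: continue
    for k in range(4): L[k].append(atz(f,(e[k][0],r),44)[:2])
L=[np.array(l) for l in L]
P=np.vstack([l-l.mean(0) for l in L]);u=np.linalg.svd(P)[2][0];u*=np.sign(u[1]);print("dir",u,"yaw",np.degrees(np.arctan2(-u[0],u[1])))
n=np.array([u[1],-u[0]])
off=[ (l@n).mean() for l in L];print(off,np.diff(off))
for l in L:
    q=np.linalg.svd(l-l.mean(0))[2][0];q*=np.sign(q[1]);print(np.degrees(np.arctan2(-q[0],q[1])), (l@n).std())
# board corners
C=[atz(f,(x/2.4+90-.3,y/2.4-.3),14)[:2] for x,y in [(153,72),(564,70),(536,509),(183,500)]]
print(np.round(C,1)); Cc=[ (c@n,c@u) for c in C];print(np.round(Cc,1))
for nm,px in dict(railend_t=(240,20),stopend=(236+0,201)).items():
    p=atz(f,px,44)[:2];print(nm,p@n,p@u)
for nm,px,z in [("axis",(195+137/5,10+345/5),54),("disc",(195+110/5,10+370/5),44),("knobtop",(90+278/2.4,0),96)]:
    p=atz(f,px,z)[:2];print(nm,p,p@n,p@u)
p=np.array([616.,87.6]);print("slot",p@n,p@u)
E
```

```text
dir [0.29321886 0.95604535] yaw -17.05076282981283
[np.float64(530.6247170906247), np.float64(544.410551006963), np.float64(573.0596847290924), np.float64(588.784691870829)] [13.78583392 28.64913372 15.72500714]
-16.485300463497452 1.5444401796598675
-17.204896434724535 0.09997933162243015
-17.224871719370505 0.14239789286861168
-17.29421596044148 0.1744211788985165
[[513.8 184.3]
 [691.8 128.9]
 [631.2 -68.3]
 [452.  -13.3]]
[[437.2 326.8]
 [623.6 326.1]
 [623.5 119.8]
 [436.1 119.9]]
railend_t 536.2644225601136 324.9023984163936
stopend 530.6903278852474 141.17662164003625
axis [575.91587669 104.93337393] 519.8332495865761 269.1904578746178
disc [567.85699108 103.80804871] 512.4585560841978 265.7515787269826
knobtop [586.90602927 157.53263823] 514.9172377395826 322.70025964829233
slot 563.2379611734591 264.3723871609227
```

```bash
python3 - <<'E'
from h import *
import pickle
f=pickle.load(open("w4.pkl","rb"))
th=np.radians(-17.2);u=np.array([-np.sin(th),np.cos(th)]);n=np.array([u[1],-u[0]])
g=[]
for r,e in edges(f,range(44,75,2)):
    e=[x for x in e if 245<x[0]<282]
    if len(e)==2: g.append([atz(f,(x[0],r),44)[:2]@n for x in e])
g=np.mean(g,0);print(g,g[1]-g[0],g.mean())
t=g.mean()*n+268*u;print("target",t)
o=np.array([(-9,35,-40,375,402),(9,35,-40,430,402),(-9,35,5,370,427),(9,35,5,434,427),(-9,20,5,369,484),(9,20,5,434,484),(-9,20,40,362,525),(9,20,40,441,525)],float)
px=o[:,3:]/2.4+[90,0]-.3
from scipy.spatial.transform import Rotation as R
Rm=R.from_euler('xyz',[179.5,2.6,-16.4],degrees=True)*R.from_euler('x',180,degrees=True)
def res(p): return (proj(f,Rm.apply(o[:,:3])+p)-px).ravel()
s=least_squares(res,[580,-11,159]);print(s.x,s.fun.round(1));print(Rm.apply([0,0,1]))
E
```

```text
[543.77225362 572.3949904 ] 28.62273678239694 558.0836220062245
target [612.37496577  90.98478142]
[581.57741364 -12.53811403 154.05700817] [ 0.3 -0.3 -0.7 -0.3 -0.4  0.8  0.3  0.8  0.3 -1.1  0.  -1.1  0.   0.5
  0.2  0.4]
[ 0.04597955 -0.00443588  0.99893253]
```

```bash
python3 -m creep '1 3 0 -0.005 -0.045 -0.014 1;1 3.4 0 0 0 0 1;0.6 2.4 -1 0 0 0 1;0.2 0.5 -2 0 0 0 1;0 0 -2 0 0 0 1;0 0 0 0 0 0 1;0 0 0 0 0 0 1'; python3 -c "
from h import *
st()"
```

```text
time_s: 9.68
ee_pos: [610.4, 93.4, 114.2]
ee_rot: [-179.8, -0.7, -16.6]
force: [0.7, -0.4, -2.7]
gripper_width: 17.9
t 9.68 pos [610.4  93.4 114.2] rot [-179.8   -0.7  -16.6] F [ 0.7 -0.4 -2.7] w 17.9
```

```bash
python3 -m creep '0.08 -0.14 -1 0.003 0.011 -0.010 1;0 0 -1 0 0 0 1;0 0 0 0 0 0 1;0 0 0 0 0 0 1'; python3 - <<'E'
from h import *
f=vision.grab_frame("wrist");st()
a=f["img"][:,:,::-1]
cv2.imwrite("pics/w5.png",cv2.resize(a[70:300,130:390],(780,690),interpolation=cv2.INTER_CUBIC)[:600])
import pickle;pickle.dump(f,open("w5.pkl","wb"))
E
```

```text
time_s: 10.02
ee_pos: [612.4, 91.7, 95.4]
ee_rot: [-179.7, -0.2, -17.2]
force: [0.9, -0.1, -2.3]
gripper_width: 17.6
t 10.07 pos [612.2  91.6  95.4] rot [-179.7   -0.2  -17.2] F [ 0.8  0.3 -2.7] w 17.6
```

View pics/w5.png

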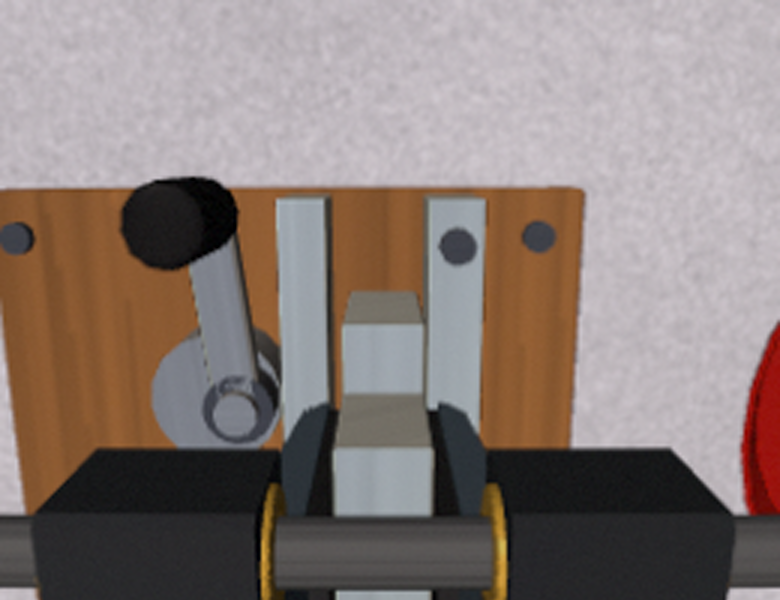

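```bash
python3 -m creep '-0.12 0.04 -1.5 0 0.003 0 1;0 0 -1 0 0 0 1;0 0 -0.6 0 0 0 1;0 0 0 0 0 0 1;0 0 0 0 0 0 1'; python3 -c "
from h import *
st()"
```

```text
time_s: 10.48
ee_pos: [612.7, 90.9, 65.4]
ee_rot: [-179.7, -0.3, -17.3]
force: [-0.8, -0.6, -3.0]
gripper_width: 18.1
t 10.48 pos [612.7  90.9  65.4] rot [-179.7   -0.3  -17.3] F [-0.8 -0.6 -3. ] w 18.1
```

```bash
python3 -m creep '-0.15 0.06 -0.6 -0.004 0.004 0 1;0 0 -0.4 0 0 0 1;0 0 -0.15 0 0 0 1;0 0 0 0 0 0 1'
```

```text
time_s: 10.82
ee_pos: [612.0, 91.6, 54.1]
ee_rot: [-179.9, -0.2, -17.4]
force: [-0.3, -0.2, -2.2]
gripper_width: 18.0
```

Almost seated, with the gauge's weight still on the gripper. I touch down and release with a partial opening.

```bash
python3 -m creep '0 0 -0.1 0 0 0 1;0 0 0 0 0 0 1'; python3 -m creep '0 0 0 0 0 0 0.55;0 0 0 0 0 0 0.45;0 0 0 0 0 0 0.45;0 0 0 0 0 0 0.45'; python3 -m creep '0 0 2 0 0 0 0.45;0 0 3 0 0 0 0.45;0 0 3 0 0 0 0.45;0 0 0 0 0 0 0.45'
```

```text
time_s: 10.98
ee_pos: [612.3, 91.7, 54.0]
ee_rot: [-179.9, -0.3, -17.3]
force: [-0.2, -0.4, -2.6]
gripper_width: 18.1
time_s: 11.32
ee_pos: [614.1, 91.9, 55.8]
ee_rot: [-179.8, -0.5, -17.3]
force: [0.2, 0.3, 0.2]
gripper_width: 24.9
time_s: 11.65
ee_pos: [612.6, 91.8, 137.0]
ee_rot: [-179.9, -0.3, -17.3]
force: [0.8, 0.3, -0.4]
gripper_width: 25.3
```

```bash
python3 -m creep '-1 -3 2 0 0 0 1;-1 -3.5 1 0 0 0 1;-0.5 -2 0 0 0 0 1;0 0 0 0 0 0 1;0 0 0 0 0 0 1'; python3 - <<'E'
from h import *
f=vision.grab_frame("wrist");st()
a=f["img"][:,:,::-1]
cv2.imwrite("pics/w6.png",cv2.resize(a[:250,110:410],(720,600),interpolation=cv2.INTER_CUBIC))
import pickle;pickle.dump(f,open("w6.pkl","wb"))
E
```

```text
time_s: 12.07
ee_pos: [588.1, 5.2, 170.0]
ee_rot: [-179.8, -0.6, -17.2]
force: [0.1, 0.5, -0.0]
gripper_width: 0.5
t 12.12 pos [588.1   5.4 169.8] rot [-179.8   -0.6  -17.1] F [-0.3  0.2  0.8] w 0.4
```

View pics/w6.png

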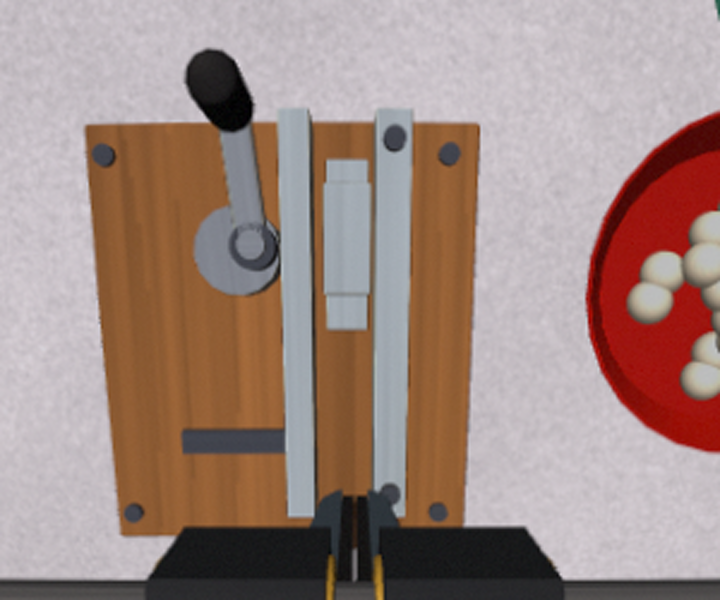

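```bash
python3 - <<'E'
from h import *
import pickle
f=pickle.load(open("w6.pkl","rb"))
th=np.radians(-17.2);u=np.array([-np.sin(th),np.cos(th)]);n=np.array([u[1],-u[0]])
cc=ray(f,(0,0))[0];print("cam",cc,cc[:2]@n,cc[:2]@u)
b=f["img"][:,:,2].astype(float)
for rows in (range(50,62),range(140,190,3)):
  G=[]
  for r,e in edges(f,rows,lo=222,hi=290):
    G.append([atz(f,(x[0],r),44)[:2]@n for x in e if True] )
  k=[g for g in G if len(g)==4];print(len(G),len(k));
  if k: m=np.mean(k,0);print(m,np.diff(m),np.std(k,0))
for nm,px,z in [("axis",(249,243),54),("disc?",(237,250),44),("knobtop",(212,75),96),("gauge top c",(347,238),94),("gtopL",(323,240),94),("gtopR",(371,240),94),("board1",(85,125),14),("b2",(480,124),14),("b3",(464,527),14),("b4",(120,535),14)]:
    p=atz(f,(px[0]/2.4+110-.3,px[1]/2.4-.3),z)[:2];print(nm,p.round(1),(p@n).round(1),(p@u).round(1))
for q,z in(("lever_knob",76),("cam_axis",54),("rail_face",44),("fence_face",44),("slot_start",14),("gauge_mid_center",54),("stop_face",14)):
    for d in models.mark_of("wrist",q)[:1]:
        p=atz(f,d["at"],z)[:2];print(q,d,p.round(1),(p@n).round(1),(p@u).round(1))
E
```

```text
cam [608.57639677  72.24809854 339.96890679] 559.9955191941427 248.9779848320656
12 1
[529.67320153 543.63980568 572.03809002 588.24174173] [13.96660414 28.39828434 16.20365171] [0. 0. 0. 0.]
17 17
[530.04251028 543.46828442 572.10349376 587.87715454] [13.42577414 28.63520934 15.77366078] [0.19410469 0.13602435 0.13534342 0.17422345]
axis [574.7 105.5] 517.8 270.7
disc? [567.5 105.4] 510.9 268.5
knobtop [586. 158.] 513.0 324.2
gauge top c [614.6  91.7] 560.0 269.4
gtopL [605.9  93.7] 551.1 268.7
gtopR [622.9  88.4] 568.9 268.7
board1 [513.4 185. ] 435.7 328.5
b2 [692.5 129.3] 623.3 328.3
b3 [632.9 -64.6] 623.7 125.4
b4 [451.1 -12.5] 434.6 121.4
lever_knob {'at': [203.7, 40.4], 'confidence': 0.69} [586.4 155.9] 514.0 322.4
cam_axis {'at': [216.9, 103.4], 'confidence': 0.58} [577.3 102.1] 521.3 268.3
rail_face {'at': [233.1, 99.5], 'confidence': 0.62} [594.1 101.8] 537.4 272.9
fence_face {'at': [265.7, 101.6], 'confidence': 0.69} [626.7  89.4] 572.2 270.7
slot_start {'at': [254.8, 105.9], 'confidence': 0.84} [614.8  90.3] 560.6 268.0
stop_face {'at': [251.1, 207.7], 'confidence': 0.56} [572.5 -28.8] 555.4 141.8
```

```bash
python3 -m creep '0 3.8 0 0 0.01 0 0.1;-0.1 4 0 0 0 0 0.1;-0.1 4 0 0 0 0 0.1;-0.1 2.8 0 0 0 0 0.1;0 0.4 0 0 0 0 0.1;0 0 0 0 0 0 0.1;0 0 0 0 0 0 0.1'; python3 - <<'E'
from h import *
f=vision.grab_frame("wrist");st()
a=f["img"][:,:,::-1]
cv2.imwrite("pics/w7.png",cv2.resize(a[100:340,100:420],(800,600),interpolation=cv2.INTER_CUBIC))
E
```

```text
time_s: 13.05
ee_pos: [585.0, 163.4, 167.7]
ee_rot: [179.9, 0.0, -17.0]
force: [0.3, 0.9, 0.1]
gripper_width: 40.3
t 13.1 pos [585.1 162.9 167.7] rot [179.9   0.  -17.1] F [ 0.   0.5 -0.3] w 40.5
```

View pics/w7.png

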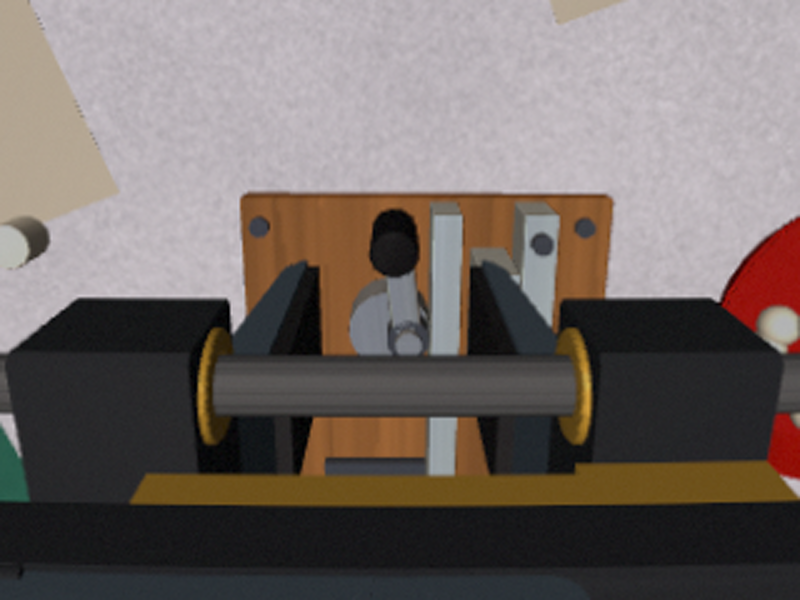

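```bash
python3 -m creep '-0.05 -0.4 -2.5 0 0 0 0.1;0 0 -3 0 0 0 0.1;0 0 -2 0 0 0 0.1;0 0 -1 0 0 0 0.1;0 0 0 0 0 0 0.1;0 0 0 0 0 0 0.1'
```

```text
time_s: 13.6
ee_pos: [586.8, 150.8, 82.3]
ee_rot: [180.0, -0.3, -17.5]
force: [0.4, -0.3, 0.5]
gripper_width: 40.8
```

```bash
python3 -m creep '-0.2 0.7 -0.8 0 0.004 0 0.1;0 0 -0.7 0 0 0 0.1;0 0 0 0 0 0 0.1;0 0 0 0 0 0 0.1'
```

```text
time_s: 13.93
ee_pos: [587.2, 157.9, 69.5]
ee_rot: [-179.9, -0.4, -17.6]
force: [-0.4, 0.7, -0.1]
gripper_width: 40.7
```

```bash
python3 -m creep '-0.3 0.15 -0.5 0 0.006 0 0.1;0 0 0 0 0 0 0.4;0 0 0 0 0 0 1;0 0 0 0 0 0 1;0 0 0 0 0 0 1;0 0 0 0 0 0 1' 15; python3 - <<'E'
from h import *
f=vision.grab_frame("wrist");st()
a=f["img"][:,:,::-1]
cv2.imwrite("pics/w8.png",cv2.resize(a[100:340,100:420],(800,600),interpolation=cv2.INTER_CUBIC))
E
```

```text
time_s: 14.43
ee_pos: [584.5, 160.5, 65.5]
ee_rot: [-179.9, -0.1, -17.6]
force: [-0.0, -0.5, -1.9]
gripper_width: 19.8
t 14.48 pos [584.5 160.5  65.4] rot [-1.799e+02 -1.000e-01 -1.760e+01] F [-0.2  0.5 -0.6] w 19.6
```

View pics/w8.png

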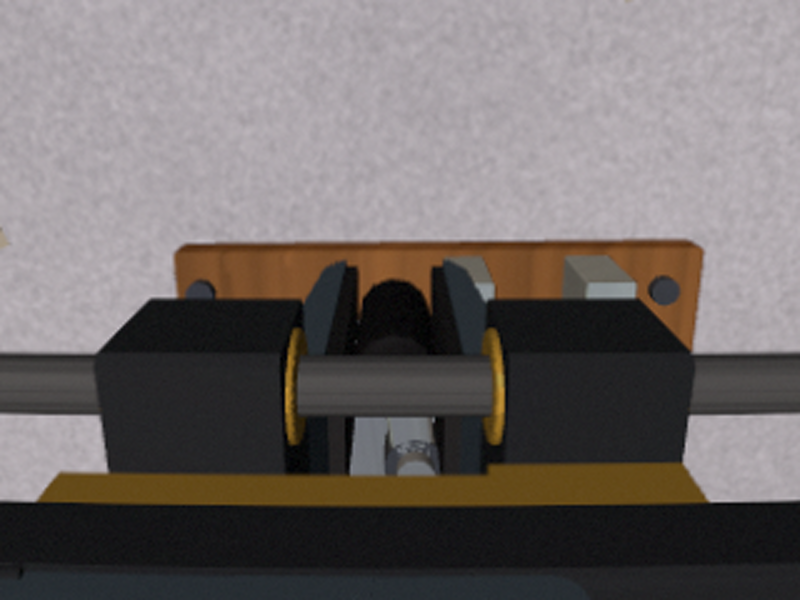

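```bash
python3 -m creep '-0.62 0.09 0 0 0 0.11 1;-0.62 0.02 0 0 0 0.11 1;-0.62 -0.05 0 0 0 0.11 1;-0.61 -0.12 0 0 0 0.11 1;0 0 0 0 0 0 1' 20
```

```text
time_s: 14.9
ee_pos: [559.0, 159.4, 65.4]
ee_rot: [-179.9, -0.1, 8.6]
force: [-2.4, 0.1, -0.9]
gripper_width: 19.6
```

```bash
python3 -m creep '-0.59 -0.2 0 0 0 0.11 1;-0.57 -0.26 0 0 0 0.11 1;-0.53 -0.32 0 0 0 0.11 1;-0.49 -0.38 0 0 0 0.11 1;0 0 0 0 0 0 1'
```

```text
time_s: 15.32
ee_pos: [537.7, 147.8, 65.4]
ee_rot: [-179.8, -0.2, 34.0]
force: [-1.4, -1.7, -0.3]
gripper_width: 19.6
```

```bash
python3 -m creep '-0.45 -0.43 0 0 0 0.11 1;-0.4 -0.48 0 0 0 0.11 1;-0.34 -0.52 0 0 0 0.11 1;-0.28 -0.55 0 0 0 0.11 1;0 0 0 0 0 0 1;0 0 0 0 0 0 1'; python3 - <<'E'
from h import *
st()
for c in("wrist","top"):
    f=vision.grab_frame(c);a=f["img"][:,:,::-1]
    import pickle;pickle.dump(f,open(f"x9{c}.pkl","wb"))
    cv2.imwrite(f"pics/x9{c}.png",cv2.resize(a[60:340,60:500],(792,504)) if c=="wrist" else cv2.resize(a[130:250,160:290],(650,600),interpolation=cv2.INTER_CUBIC))
E
```

```text
time_s: 15.82
ee_pos: [523.6, 128.8, 65.5]
ee_rot: [-179.7, -0.2, 58.4]
force: [-0.2, 1.0, -0.3]
gripper_width: 19.3
t 15.82 pos [523.6 128.8  65.5] rot [-179.7   -0.2   58.4] F [-0.2  1.  -0.3] w 19.3
```

View pics/x9wrist.png

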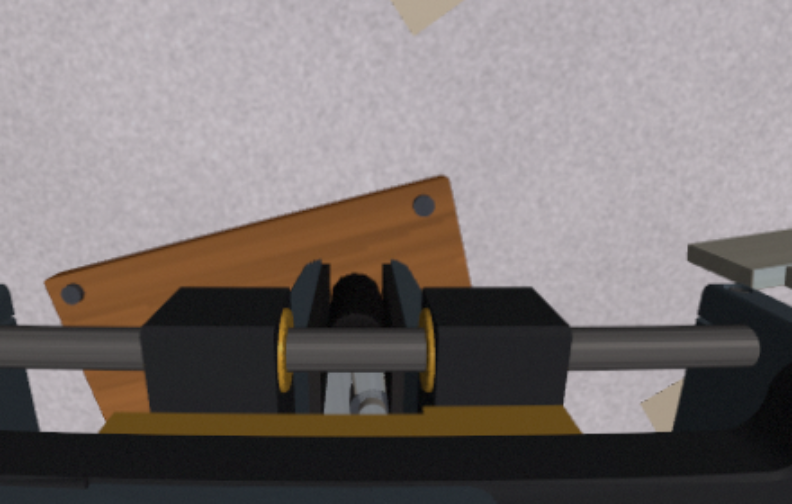

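View pics/x9top.png

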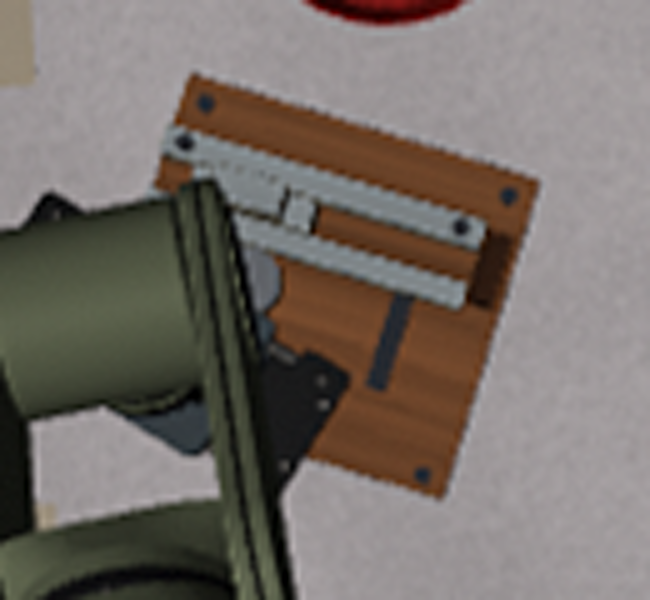

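```bash
python3 -m creep '-0.12 -0.26 0 0 0 0.06 1;-0.1 -0.27 0 0 0 0.06 1;-0.09 -0.27 0 0 0 0.06 1;0 0 0 0 0 0 1'; python3 -m creep '-0.07 -0.28 0 0 0 0.06 1;0 0 0 0 0 0 1';python3 -m creep '-0.06 -0.28 0 0 0 0.06 1;0 0 0 0 0 0 1'
```

```text
time_s: 16.25
ee_pos: [521.0, 121.6, 65.4]
ee_rot: [-179.6, -0.2, 68.5]
force: [-2.0, -2.9, 1.1]
gripper_width: 19.5
time_s: 16.42
ee_pos: [520.2, 118.7, 65.4]
ee_rot: [-179.6, -0.1, 71.6]
force: [-2.1, -4.1, 0.5]
gripper_width: 19.6
time_s: 16.58
ee_pos: [519.6, 115.8, 65.4]
ee_rot: [-179.6, -0.0, 74.7]
force: [-1.6, -3.8, 1.4]
gripper_width: 19.5
```

```bash
for i in 1; do python3 -m creep '-0.03 -0.2 0 0 0 0.03 1;0 0 0 0 0 0 1'; python3 -m creep '-0.03 -0.2 0 0 0 0.03 1;0 0 0 0 0 0 1'; python3 -m creep '-0.02 -0.15 0 0 0 0.03 1;0 0 0 0 0 0 1'; done
```

```text
time_s: 16.75
ee_pos: [519.4, 114.3, 65.4]
ee_rot: [-179.6, -0.1, 76.0]
force: [-2.6, -2.8, 1.1]
gripper_width: 19.8
time_s: 16.92
ee_pos: [519.2, 113.0, 65.4]
ee_rot: [-179.5, -0.1, 77.3]
force: [-1.6, -3.8, 0.6]
gripper_width: 19.4
time_s: 17.08
ee_pos: [519.1, 112.1, 65.4]
ee_rot: [-179.5, -0.1, 78.7]
force: [-2.4, -3.5, 1.3]
gripper_width: 19.4
```

```bash
python3 -m creep '-0.02 -0.2 0 0 0 0.03 1;0 0 0 0 0 0 1'; python3 -m creep '-0.02 -0.2 0 0 0 0.03 1;0 0 0 0 0 0 1'; python3 - <<'E'
from h import *
st()
f=vision.grab_frame("top");a=f["img"][:,:,::-1]
import pickle;pickle.dump(f,open(f"x10.pkl","wb"))
cv2.imwrite(f"pics/x10.png",cv2.resize(a[140:210,180:265],(765,630),interpolation=cv2.INTER_CUBIC)[:600])
E
```

```text
time_s: 17.25
ee_pos: [519.0, 111.3, 65.4]
ee_rot: [-179.5, -0.2, 80.1]
force: [-1.4, -2.6, 0.5]
gripper_width: 19.6
time_s: 17.42
ee_pos: [519.1, 110.9, 65.4]
ee_rot: [-179.5, -0.3, 81.5]
force: [-1.0, -1.9, 0.8]
gripper_width: 19.5
t 17.42 pos [519.1 110.9  65.4] rot [-179.5   -0.3   81.5] F [-1.  -1.9  0.8] w 19.5
```

View pics/x10.png

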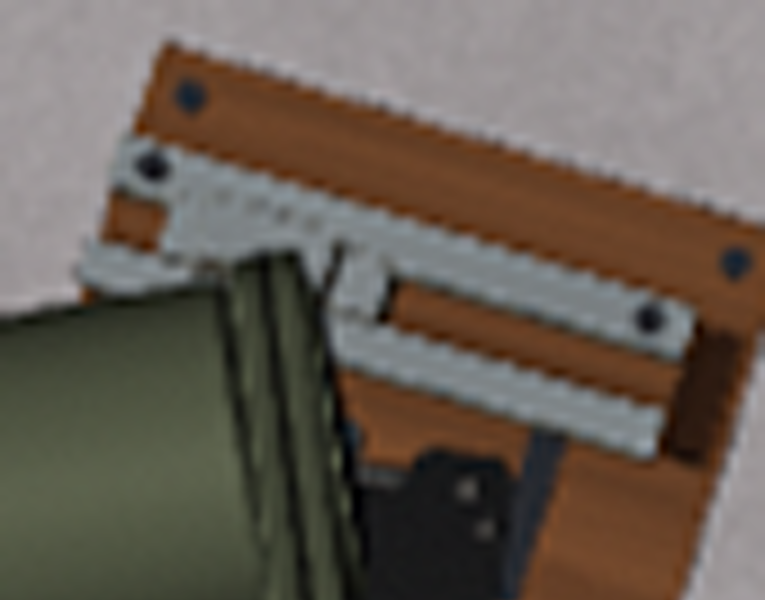

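```bash
python3 -m creep '0 -0.2 0 0 0 0 1'; python3 -m creep '0 -0.2 0 0 0 0 1';python3 -m creep '0 -0.2 0 0 0 0 1'; python3 -m creep '0 -0.3 0 0 0 0 1'
```

```text
time_s: 17.55
ee_pos: [519.1, 110.4, 65.4]
ee_rot: [-179.5, -0.5, 81.3]
force: [-2.4, 9.8, -0.8]
gripper_width: 19.2
time_s: 17.63
ee_pos: [519.1, 110.4, 65.4]
ee_rot: [-179.5, -0.7, 81.1]
force: [-2.9, 10.3, -1.2]
gripper_width: 19.8
time_s: 17.72
ee_pos: [519.1, 110.4, 65.4]
ee_rot: [-179.4, -0.9, 81.0]
force: [-2.9, 9.1, 0.3]
gripper_width: 19.8
time_s: 17.8
ee_pos: [519.0, 110.2, 65.4]
ee_rot: [-179.4, -1.1, 80.8]
force: [-3.1, 13.3, -0.6]
gripper_width: 19.7
```

```bash
python3 -m creep '0 0.25 0 0 0.01 -0.03 1;0.02 0.25 0 0 0.008 -0.03 1;0.03 0.2 0 0 0 -0.04 1;0 0 0 0 0 0 1;0 0 0 0 0 0 1'
```

```text
time_s: 18.22
ee_pos: [519.7, 116.8, 65.4]
ee_rot: [-178.4, -0.7, 74.8]
force: [-1.3, -0.1, 0.4]
gripper_width: 19.7
```

```bash
python3 -m creep '0 0 0 0 0 0 0.5;0 0 0 0 0 0 0.3;0 0 0 0 0 0 0.3;0 0 0 0 0 0 0.3'; python3 -m creep '0 0 1 0 0 0 0.3;0 0 2.5 0 0 0 0.3;0 0 3.5 0 0 0 0.3;0 0 3 0 0 -0.11 0.3;0 -2 0 0 0 -0.12 0.3;0.5 -3 0 0 0 -0.12 0.3;0.8 -3.5 0 0 0 -0.12 0.3;0.8 -3 0 0 0 -0.12 0.3;0.5 -1 0 0 0 -0.12 0.3;0 0 0 0 0 0 0.3'
```

```text
time_s: 18.55
ee_pos: [522.2, 116.7, 65.9]
ee_rot: [-178.7, -0.8, 74.8]
force: [0.4, 0.1, 0.6]
gripper_width: 31.7
time_s: 19.38
ee_pos: [551.0, -13.1, 179.8]
ee_rot: [-179.2, -1.6, 32.4]
force: [0.8, 0.3, -0.5]
gripper_width: 32.1
```

```bash
python3 -m creep '0.6 0.3 0 0 0 -0.12 0.3;0.6 0.3 0 0 0 -0.12 0.3;0.6 0.3 0 0 0 -0.12 0.3;0.6 0.2 0 0 0 -0.12 0.3;0.6 0.2 0 0 0 -0.12 0.3;0.6 0 0 0 0 -0.12 0.3;0.4 0 0 0 0 -0.12 0.3;0 0 0 0 0 0 0.3;0 0 0 0 0 0 0.3'; python3 - <<'E'
from h import *
f=vision.grab_frame("wrist");st()
a=f["img"][:,:,::-1]
cv2.imwrite("pics/w11.png",cv2.resize(a[:250,110:410],(720,600),interpolation=cv2.INTER_CUBIC))
cv2.imwrite("pics/w11z.png",cv2.resize(a[40:200,200:300],(500,800)[::1],interpolation=cv2.INTER_CUBIC)[:600])
import pickle;pickle.dump(f,open("w11.pkl","wb"))
E
```

```text
time_s: 20.13
ee_pos: [590.7, 5.7, 185.0]
ee_rot: [-179.0, -1.7, -16.2]
force: [-0.4, -0.2, 0.3]
gripper_width: 32.1
t 20.18 pos [590.7   5.7 185.1] rot [-179.    -1.7  -16.3] F [-0.  -0.1 -0.8] w 32.1
```

View pics/w11.png

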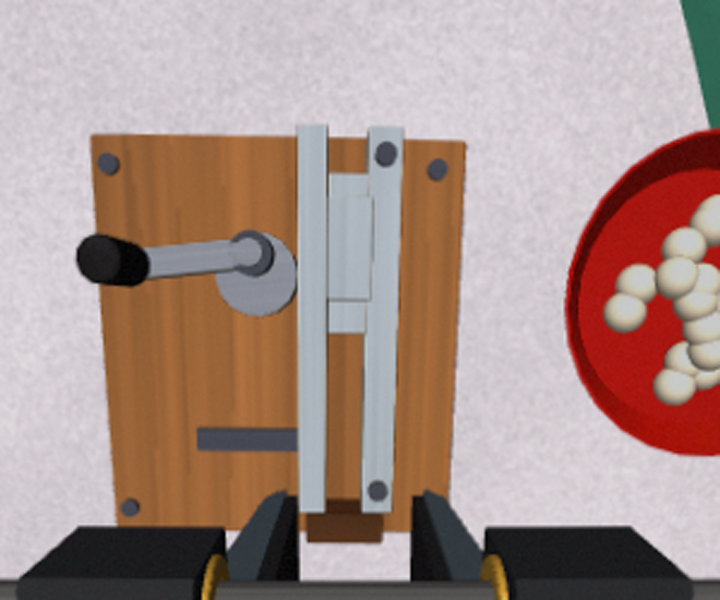

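View pics/w11z.png

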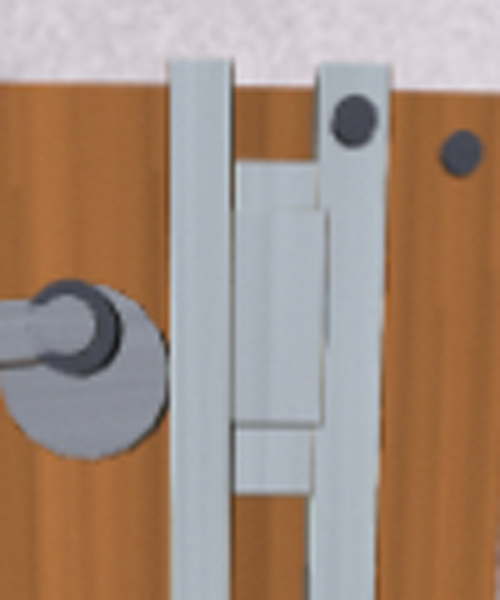

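```bash
python3 - <<'E'
from h import *
import pickle
f=pickle.load(open("w11.pkl","rb"))
th=np.radians(-17.2);u=np.array([-np.sin(th),np.cos(th)]);n=np.array([u[1],-u[0]])
for rows in (range(59,70,1),range(142,174,2),range(182,196,2)):
  k=[]
  for r,e in edges(f,rows,lo=228,hi=282):
    g=[atz(f,(x[0],r),44)[:2]@n for x in e]
    if len(g)==4:k.append(g)
  if k: m=np.mean(k,0);print(len(k),m,np.diff(m),"gap scaled",np.diff(m)[1]*30/(np.diff(m)[0]+np.diff(m)[2]))
for nm,px,z in [("axis",(246,252),54),("knobtop",(98,258),96)]:
    p=atz(f,(px[0]/2.4+110-.3,px[1]/2.4-.3),z)[:2];print(nm,p.round(1),(p@n).round(1),(p@u).round(1))
E
```

```text
1 [539.98594603 553.28192733 572.16375644 588.34584241] [13.2959813  18.88182911 16.18208597] gap scaled 19.216146985673024
15 [539.67341765 553.6305165  572.10073927 587.97493988] [13.95709886 18.47022277 15.87420061] gap scaled 18.57467468205877
7 [539.5851172  553.47686847 571.86485409 587.92958435] [13.89175127 18.38798562 16.06473026] gap scaled 18.41469826741776
axis [574.  105.1] 517.2 270.2
knobtop [522.2 115. ] 464.8 264.3
```

```bash
python3 -m creep '1 3 0 -0.008 0.034 -0.016 1;1.1 3.8 0 0 0 0 1;1.1 3.8 0 0 0 0 1;1 3.4 0 0 0 0 1;0 0 0 0 0 0 1;0 0 0 0 0 0 1' 20; python3 -c "
from h import *
st()"
```

```text
time_s: 20.68
ee_pos: [630.8, 151.1, 186.2]
ee_rot: [179.9, 0.2, -16.2]
force: [-0.6, 0.1, -0.7]
gripper_width: 0.3
t 20.68 pos [630.8 151.1 186.2] rot [179.9   0.2 -16.2] F [-0.6  0.1 -0.7] w 0.3
```

```bash
python3 -m creep '0.1 0 -2 0 0 -0.016 1;0.1 0 -3 0 0 0 1;0 0 -3 0 0 0 1;0 0 -1.5 0 0 0 1;0 0 0 0 0 0 1;0 0 0 0 0 0 1'
```

```text
time_s: 21.18
ee_pos: [630.8, 148.0, 91.1]
ee_rot: [180.0, 0.0, -16.4]
force: [0.4, 0.4, 0.4]
gripper_width: 0.4
```

```bash
python3 - <<'E'
from h import *
st()
p=monitor.state()["ee_pos"][:2];th=np.radians(-17.2);u=np.array([-np.sin(th),np.cos(th)]);n=np.array([u[1],-u[0]]);print(p@n,p@u)
f=vision.grab_frame("wrist")
a=f["img"][:,:,::-1]
cv2.imwrite("pics/w12.png",cv2.resize(a[100:340,100:420],(800,600),interpolation=cv2.INTER_CUBIC))
f=vision.grab_frame("side");a=f["img"][:,:,::-1]
cv2.imwrite("pics/s12.png",cv2.resize(a[150:290,170:320],(640,600),interpolation=cv2.INTER_CUBIC))
E
```

```text
t 21.18 pos [630.8 148.   91.1] rot [180.    0.  -16.4] F [0.4 0.4 0.4] w 0.4
558.8400432229403 327.9553904795729
```

View pics/w12.png

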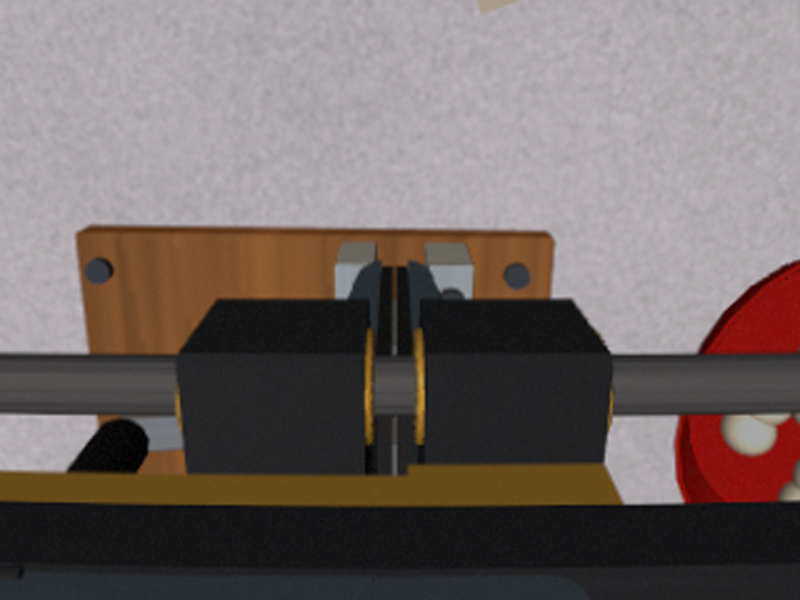

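View pics/s12.png

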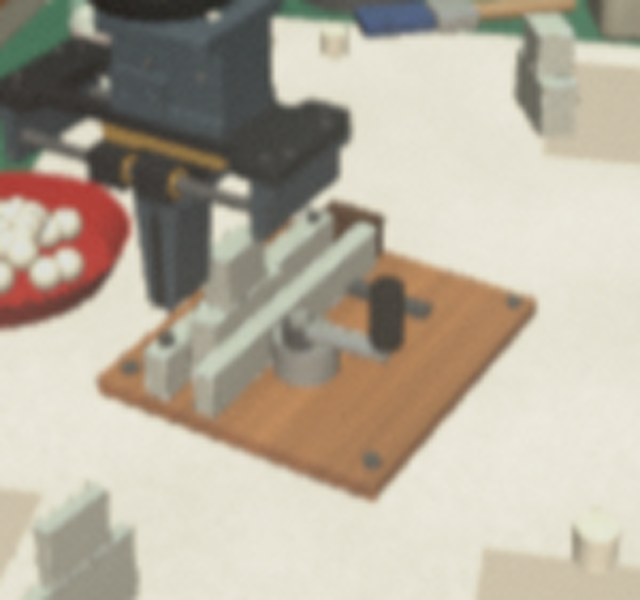

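```bash
python3 -m creep '0.05 0 -1.5 0 0 -0.012 1;0 0 -1 0 0 0 1;0 0 -0.6 0 0 0 1;0 0 0 0 0 0 1;0 0 0 0 0 0 1'
```

```text
time_s: 21.7
ee_pos: [636.1, 148.1, 67.0]
ee_rot: [-179.6, -0.7, -17.1]
force: [0.0, -0.4, 0.1]
gripper_width: 1.1
```

```bash
python3 -m creep '-0.4 0.05 -0.8 -0.003 0.01 0 1;0 0 -0.5 0 0 0 1;-0.05 0 -0.2 0 0 0 1;0 0 0 0 0 0 1;0 0 0 0 0 0 1'
```

```text
time_s: 22.12
ee_pos: [632.1, 149.1, 52.3]
ee_rot: [-179.9, -0.3, -17.1]
force: [-0.5, -0.1, 0.7]
gripper_width: 0.3
```

```bash
python3 -m creep '0 0 -0.2 0 0 0 1;-0.15 -0.48 0 0 0 0 1;-0.15 -0.48 0 0 0 0 1;-0.18 -0.57 0 0 0 0 1;-0.18 -0.57 0 0 0 0 1;-0.18 -0.57 0 0 0 0 1;-0.18 -0.57 0 0 0 0 1;-0.18 -0.57 0 0 0 0 1'; python3 - <<'E'
from h import *
st()
p=monitor.state()["ee_pos"][:2];th=np.radians(-17.2);u=np.array([-np.sin(th),np.cos(th)]);n=np.array([u[1],-u[0]]);print(p@n,p@u)
f=vision.grab_frame("wrist")
a=f["img"][:,:,::-1]
cv2.imwrite("pics/w13.png",cv2.resize(a[100:340,100:420],(800,600),interpolation=cv2.INTER_CUBIC))
f=vision.grab_frame("side");a=f["img"][:,:,::-1]
cv2.imwrite("pics/s13.png",cv2.resize(a[150:290,170:320],(640,600),interpolation=cv2.INTER_CUBIC))
E
```

```text
time_s: 22.78
ee_pos: [619.7, 109.1, 50.7]
ee_rot: [-179.7, -0.4, -17.0]
force: [1.1, 1.3, 0.2]
gripper_width: 0.3
t 22.78 pos [619.7 109.1  50.7] rot [-179.7   -0.4  -17. ] F [1.1 1.3 0.2] w 0.3
559.7659542226663 287.4799276538283
```

View pics/s13.png

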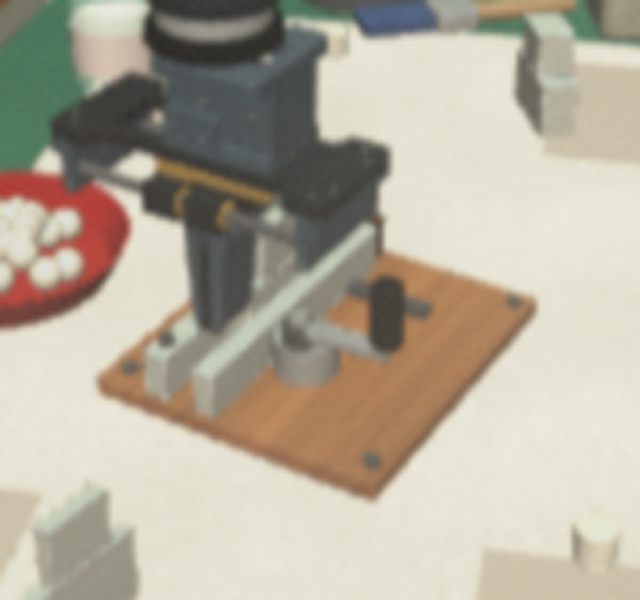

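```bash
python3 -m creep '-0.18 -0.57 0 0 0 0 1;-0.18 -0.57 0 0 0 0 1;-0.18 -0.57 0 0 0 0 1;-0.18 -0.57 0 0 0 0 1;-0.18 -0.57 0 0 0 0 1;-0.18 -0.57 0 0 0 0 1;-0.15 -0.48 0 0 0 0 1;-0.12 -0.38 0 0 0 0 1'; python3 - <<'E'
from h import *
st()
p=monitor.state()["ee_pos"][:2];th=np.radians(-17.2);u=np.array([-np.sin(th),np.cos(th)]);n=np.array([u[1],-u[0]]);print(p@n,p@u)
f=vision.grab_frame("top");a=f["img"][:,:,::-1]
cv2.imwrite("pics/t14.png",cv2.resize(a[140:220,180:280],(750,600),interpolation=cv2.INTER_CUBIC))
f=vision.grab_frame("side");a=f["img"][:,:,::-1]
cv2.imwrite("pics/s14.png",cv2.resize(a[150:290,170:320],(640,600),interpolation=cv2.INTER_CUBIC))
E
```

```text
time_s: 23.55
ee_pos: [605.1, 62.1, 50.9]
ee_rot: [-179.7, -0.4, -17.1]
force: [0.4, 1.0, 0.3]
gripper_width: 0.3
t 23.55 pos [605.1  62.1  50.9] rot [-179.7   -0.4  -17.1] F [0.4 1.  0.3] w 0.3
559.6773667367131 238.22923785008314
```

View pics/s14.png

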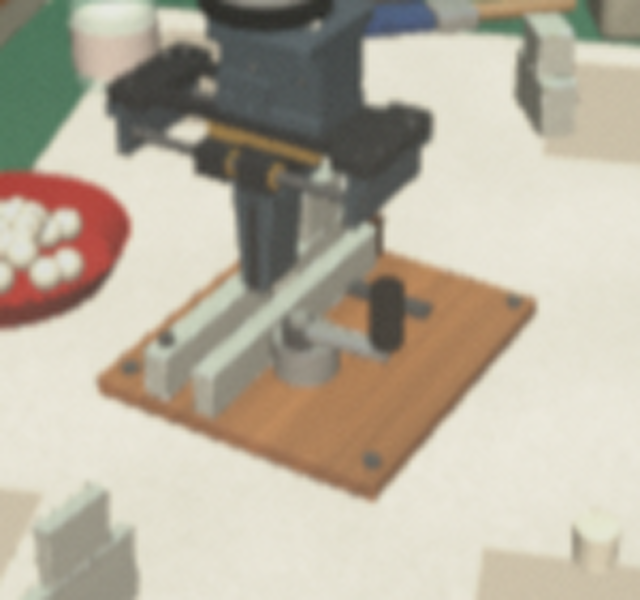

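View pics/t14.png

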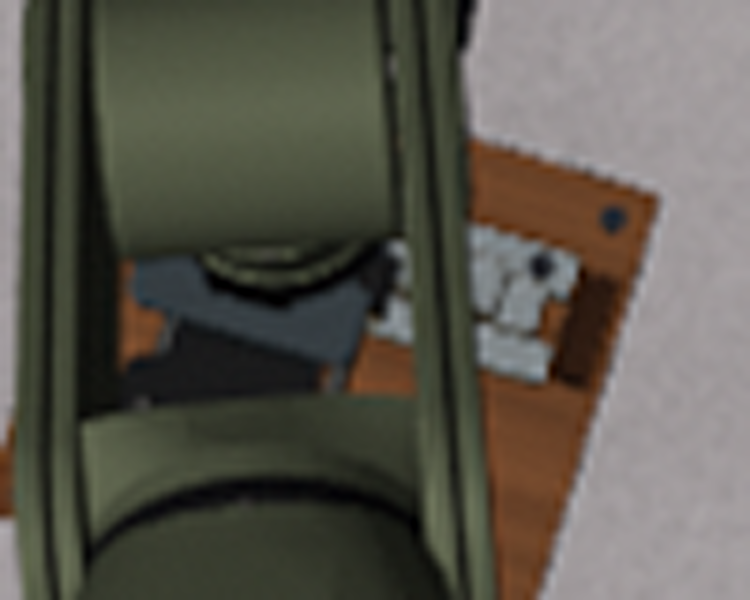

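```bash
python3 -m creep '-0.12 -0.38 0 0 0 0 1;-0.09 -0.29 0 0 0 0 1';python3 -m creep '-0.08 -0.24 0 0 0 0 1'; python3 -m creep '-0.08 -0.24 0 0 0 0 1';python3 -m creep '-0.08 -0.24 0 0 0 0 1'
```

```text
time_s: 23.82
ee_pos: [603.1, 55.2, 51.1]
ee_rot: [-179.7, -0.4, -17.1]
force: [-0.3, 1.6, -0.8]
gripper_width: 0.6
time_s: 23.9
ee_pos: [602.9, 53.6, 51.3]
ee_rot: [-179.6, -0.5, -17.1]
force: [1.9, 9.8, 1.0]
gripper_width: 0.4
time_s: 23.98
ee_pos: [603.1, 53.3, 51.7]
ee_rot: [-179.2, -0.6, -17.3]
force: [0.4, 12.1, 0.8]
gripper_width: 0.5
time_s: 24.07
ee_pos: [603.2, 53.3, 52.2]
ee_rot: [-179.0, -0.6, -17.4]
force: [2.1, 8.2, -0.1]
gripper_width: 0.3
```

```bash
python3 -m creep '0.15 0.5 0 -0.008 0.01 0 1;0.3 1 0.3 0 0 0 1;0.2 0.7 2 0 0 0 1;0 0 3 0 0 0 1;0 0 3.5 0 0 0 1;0 0 3.5 0 0 0 1;-0.8 -3.5 0 0 0 0 1;-0.8 -4 0 0 0 0 1;-0.8 -4 0 0 0 0 1;-0.8 -4 0 0 0 0 1;0 0 0 0 0 0 1;0 0 0 0 0 0 1'; python3 - <<'E'
from h import *
f=vision.grab_frame("wrist");st()
a=f["img"][:,:,::-1]
cv2.imwrite("pics/w15.png",cv2.resize(a[:250,110:410],(720,600),interpolation=cv2.INTER_CUBIC))
import pickle;pickle.dump(f,open("w15.pkl","wb"))
f=vision.grab_frame("side");a=f["img"][:,:,::-1]
cv2.imwrite("pics/s15.png",cv2.resize(a[150:290,170:320],(640,600),interpolation=cv2.INTER_CUBIC))
E
```

```text
time_s: 25.07
ee_pos: [577.3, -79.8, 183.3]
ee_rot: [179.8, -0.3, -16.7]
force: [-0.3, 0.8, 0.4]
gripper_width: 0.1
t 25.12 pos [577.4 -79.8 183.3] rot [179.8  -0.3 -16.6] F [-0.2 -0.  -0.1] w 0.1
```

View pics/w15.png

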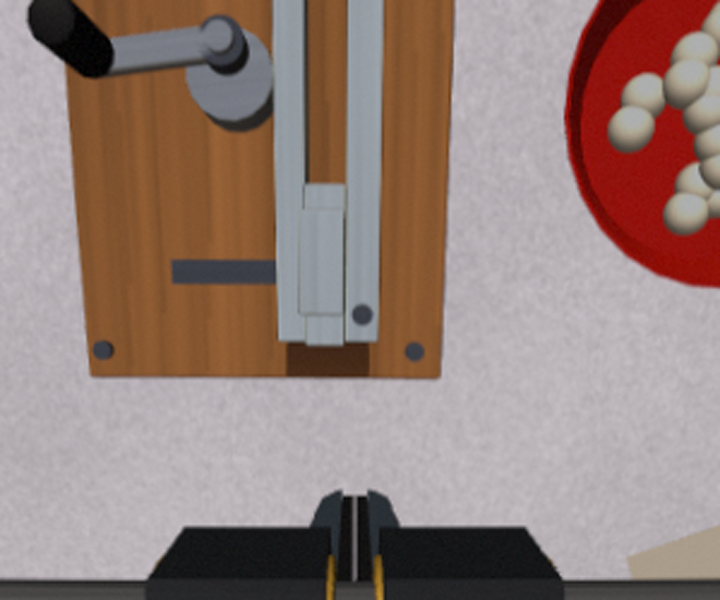

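View pics/s15.png

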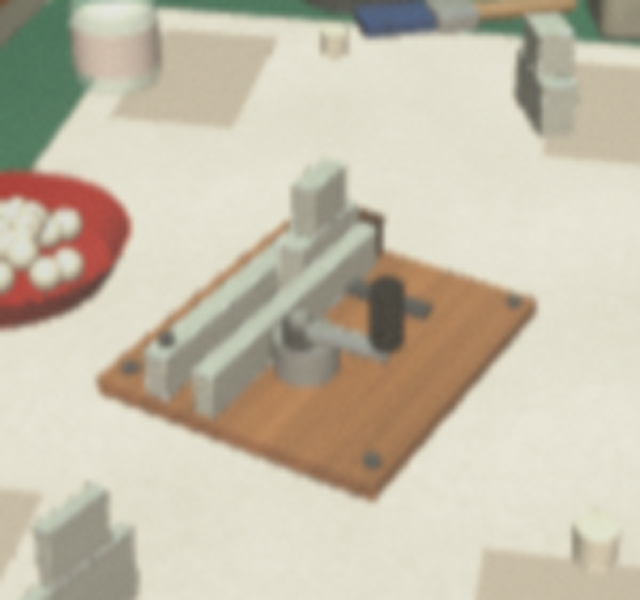

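```bash
python3 - <<'E'
from h import *
import pickle
f=pickle.load(open("w15.pkl","rb"))
th=np.radians(-17.2);u=np.array([-np.sin(th),np.cos(th)]);n=np.array([u[1],-u[0]])
print("cam u",ray(f,(0,0))[0][:2]@u)
k=[]
for r,e in edges(f,range(50,74,2),lo=218,hi=275):
    g=[atz(f,(x[0],r),44)[:2]@n for x in e]
    if len(g)==4:k.append(g)
m=np.mean(k,0);print(len(k),m,np.diff(m),np.diff(m)[1]*30/(np.diff(m)[0]+np.diff(m)[2]))
for nm,px,z in [("gend",(325,346),59),("gstart",(325,184),59),("stop front top",(355,343),44),("stop back",(340,376),44),("axis",(218,37),54),("knob",(50,17),96)]:
    p=atz(f,(px[0]/2.4+110-.3,px[1]/2.4-.3),z)[:2];print(nm,(p@n).round(1),(p@u).round(1))
a=f["img"][:,:,::-1];cv2.imwrite("pics/w15z.png",cv2.resize(a[70:165,215:285],(560,760),interpolation=cv2.INTER_CUBIC)[-590:])
E
```

```text
cam u 165.7781789428686
12 [540.10862129 553.4896106  572.87397427 588.15929787] [13.38098931 19.38436368 15.28532359] 20.286212332255772
gend 563.5 140.6
gstart 563.7 210.3
stop front top 577.4 140.8
stop back 570.2 124.9
axis 518.4 270.0
knob 465.0 262.9
```

View pics/w15z.png

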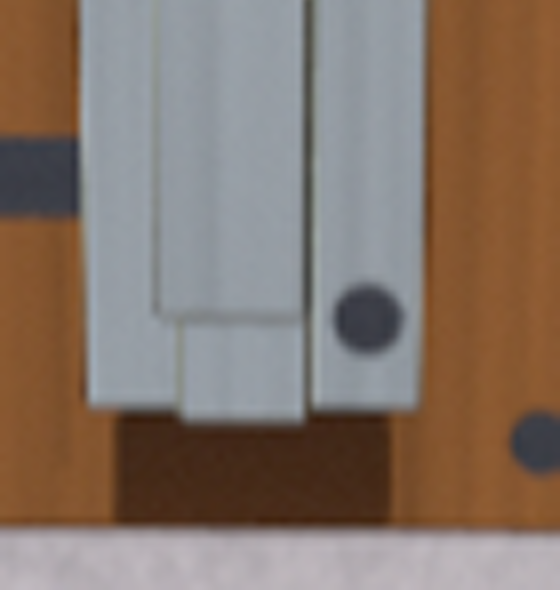

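```bash
python3 - <<'E'
from h import *
st(); print(job.job_done())
E
```

```text
t 25.17 pos [577.5 -78.6 183. ] rot [179.8  -0.3 -16.6] F [-1.5  0.9 -0.4] w 0.4
the job is handed in; nothing more can be done
None
```

I handed the job in at 25.2 s. The middle gauge is standing against the wooden stop, the slot is set to about 1 mm of play, and the robot is clear of everything.

**What I did**
- I stood the 18 mm gauge in the open slot beside the eccentric bolt.
- I swung the lever by its knob until the rail met the gauge, felt as a firm stop at about 10–13 N.
- I then backed the knob off 6.4 mm, which should open the slot about 1.0 mm.
- I pushed the gauge to the stop with closed fingers held low, rather than gripping it. It slid at about 1–2 N and stopped at about 10–12 N.

**Last checks**
- **Gauge at the stop:** in the last pictures it stands upright. Its end is within about 0.2 mm of the stop face, which is finer than the camera can really resolve.
- **Lever and rail:** the rail is where I set it, within 0.2 mm. The lever angle read 96.4° after setting and about 97.6° at the end, which I put down to measuring error.
- **Gap width:** this is the check that disagreed. The camera gave 18.4–19.2 mm after setting and 19.4–20.3 mm at the end, depending on the edges and scaling used. I relied on the felt contact and the measured back-off instead, which give about 19.0 mm.
- **Other gauges:** I did not touch the other two.

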